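# Lay the standing power supply on its back against the stop of the test rest

### The arm

A 6-joint arm with a two-finger parallel gripper is mounted at the origin on a cart in front of the work surface, level with it; the furniture and walls round the work are solid. World frame = base frame: x ahead of the robot, y to its left, z up, the work surface at z = 0. Lengths are in mm, angles in rad, forces in N, time in s.
With the tool pointing down it reaches from about 275 to 750 mm from the base axis. Payload 10.2 kg.
Tool frame: the origin (TCP) lies at the very end of the fingers, on their centre line; the grasp point (between the pads) lies 19 mm behind it (ctrl.hold_point_z is the distance from the TCP to the grasp point, in mm); z points along the fingers, y is the direction in which the jaws open and shut (so a half turn about z gives the same grasp; the last joint's range is limited). The gripper opens to 85 mm and grips with 20 to 120 N. Pads are 22 mm wide; open, the fingers measure 114 mm over their backs; the gripper's body (76 mm by 85 mm) begins 54 mm behind the grasp point. The pads swing forward as they close: fully open they stand 13 mm farther back than shut.
Start: joints at [0.974, 0.313, 1.498, -0, 1.331, -0.223], TCP at [191.72, 488.748, 231.294] pointing down, gripper open.
Joint ranges: [-2.94, 2.94], [-0.97, 2.17], [0.19, 2.56], [-1.23, 4.37], [0.02, 3.11], [-2.88, 2.88]. Speed limits (rad/s): [2.39, 2.39, 3.01, 3.14, 3.14, 3.14].

### API

Orientations are given as a unit quaternion [w, x, y, z].
In Python, from rig import readout, cams, workorder, spotter, ctrl gives the robot as it stands.
- The arm moves only by the tool step_arm, never from a script. Its argument "plan" is text: rows parted by semicolons, each of 5 numbers parted by spaces: the shift along the tool's x, y, z in cm, then the turn about the tool's z in degrees, then the opening in per cent of the stroke, from 0 (shut) to 100 (fully open). In form: x y z twist gripper; .... A call has 1 to 10 rows; each row is the pose to reach, as a shift and turn from the pose commanded when the call began, along the tool's axes at that moment; what a row does not reach only later rows make up. A row lasts 1/10 s, in which the tool goes at most 50 mm and 8.59 degrees, less where a joint would pass 70% of its speed; a pose out of reach is approached as far as the arm can. A call with a gripper value outside its range is refused whole. The fingers move at their own pace and stop on an object; "grip_force" is the grip in N (left out, the last holds). Time passes only in rows, so rows that repeat a pose let the fingers close. It gives the time, the measured TCP pose, the force and the opening at its end, in the units of the state.
- readout.sense(): the state, without advancing time (a new reading comes with each control period).
- cams.capture(name): name is "side" or "top"; returns (picture, depth): 420x560x3 uint8, red, green, blue; 420x560 float32, mm along the optical axis (not along the pixel's ray), 0 where there is no reading.
- cams.camera_info(name): a dict with "vfov" (degrees; the focal length in pixels is half the picture's height over the tangent of half this angle, whatever the lens; pixels are square), "cx", "cy" (the principal point, pixels), "rvec" (rotation vector, rad) and "tvec" (3), from world to camera coordinates, as OpenCV has them. Camera axes: x right, y down, z forward; pixel columns grow to the right and rows downward; lengths in mm; the calibration is good to about 2 mm. A picture is of the moment at which its call begins. camera_info takes no time and is no camera call.
- workorder.finish_job(): hands the job in, once; it reports no verdict.
Trained networks look in the newest picture that a camera, given by its name, has taken for a name from the list of things; names that differ only in an ending like _2 or _b are one class to them, and where a whole thing is asked for, a point or a joint stands for the part that bears it (a point fixed in the world has none). Each returns a list of dicts, best first, with "conf" (0 to 1); they miss things now and then, are a little off and sometimes report something else, mostly with a low value. They report only what shows in the picture. A call takes as long as a camera call.
- spotter.regions_of(camera, target): "pixels" (420x560 bool, what is visible of it) and "extent" ([centre column, centre row, width, height] in pixels, round what is visible of it).
The state is a dict: "time_s": time; "joints": joint angles; "dq": joint speeds; "tau": joint torques, N m; "eef_pos": TCP position; "ee_rot": TCP orientation; "force": force on the tool from outside, world axes, zero at the start; "wrist_torque": the same for the moment, N m; "grip_width": opening from 0.0 (shut) to 1.0 (fully open).
Only numpy, scipy, OpenCV 4.12 (cv2) and the standard library are available. Lean on these libraries where they do the work, as an engineer would, in place of code of your own. Each camera call takes 0.05 s, during which the arm holds its last target. There are 200 camera calls.

### The job

The slim grey power supply module stands on its foot end on the rubber of the test rest. With the fingers, tip it over away from the metal stop bar and let it down gently onto its plain back, held back on the way down and not left to drop, then push it along the rubber until its foot end is flush against the stop bar and leave it there, terminals up. Push and support it only, never lift it off the rubber, and leave the other things on the bench where they are.

Things in the scene. Friction and masses are not known exactly. Their poses are not given: they have to be found in the camera images.
- rest: Test rest, fixed: plate 200 (its x) x 120 (its y) mm, top of its grippy black rubber at z = 10 mm. Origin at the centre of its underside. At its -x end an aluminium stop bar runs along y: 15 mm thick, inner face at x = -85 mm, top 14 mm above the rubber. The module stands with its front 10 to 25 mm in front of the bar and is to be tipped towards the rest's +x.
- rest_stop (a point): Point on the stop bar's inner face, at the middle of its width, at the height of the rubber's surface. Axes as the rest's.
- psu: Slim grey power supply module, a block 25 (its x) x 62 (its y) x 100 mm (its z), 0.18 to 0.29 kg. Origin at the centre of its foot end face; z runs from foot end to top end, x points out of its plain back. Its front (-x) has a black panel and green terminal strips. It starts standing: z up, front towards the stop bar, back towards the rest's +x within 7 degrees. To end on its back: x down, z along the rest's +x.
- psu_heel (a point): Middle of the edge between the module's back and its foot end (module x = 12.5, z = 0 mm): the edge it tips about, which stays on the rubber. Tipped about it towards the rest's +x, the module balances at about 14 degrees and then falls on by itself.
- psu_mid (a point): Centre of the module's block. Axes as the module's.
- psu_top (a point): Centre of the module's top end face. Axes as the module's.
- flux_bottle: Bystander, not to be disturbed: cream flux bottle with a black needle cap, 40 mm across, 100 mm tall. Origin at the centre of its underside.
- relay: Bystander, not to be disturbed: white plastic relay block, 29x28x48 mm, upright. Origin at the centre of its underside.
- tape: Bystander, not to be disturbed: roll of black tape lying flat, 67 mm across, 19 mm high. Origin at the centre of its underside.
- board: Bystander, not to be disturbed: small green circuit board, 45x75x13 mm. Origin at the centre of its underside.
- long_nose: Bystander, not to be disturbed: long-nose pliers with yellow handles, lying, 149x75x12 mm. Origin at the centre of its underside.
- reel: Bystander, not to be disturbed: small reel of solder with red flanges, 54 mm across, 62 mm tall. Origin at the centre of its underside.

How it is judged:
By the outcome, as a careful person would: the job done as asked, in the order asked, and still so for the second after the job is handed in, with the robot touching nothing.
It also fails if it takes over 61 s, if anything falls off the work surface, if the arm or the gripper's body presses on something with over 40 N, if the wrist force passes 120 N, or if a joint passes its speed limit or range.

## Working session

There is one attempt and no reset: what is moved stays moved. The work goes in short steps, Python scripts to look and compute and a tool call to move; the robot and the scene stay as the last step left them, time stands still between calls to the robot, and variables do not carry over. Pictures are saved under pics/ and viewed, about 8 in all and at most 12, crops included, and the job is handed in when it is done.

Besides the shell and the picture viewer there is one more tool, called after "Emit:" as name(argument=value, ...) on one line, values as JSON. step_arm: Moves the arm, as the interface text tells. Its arguments: {"type":"object","properties":{"plan":{"type":"string"},"grip_force":{"type":"number"}},"required":["plan"]}

```bash
mkdir -p pics
cat > h.py <<'E'
import numpy as np, cv2
from scipy.spatial.transform import Rotation as R
from rig import readout, cams, workorder, spotter, ctrl
def cloud(name):
    im,d=cams.capture(name); c=cams.camera_info(name)
    f=im.shape[0]/2/np.tan(np.radians(c['vfov'])/2)
    v,u=np.mgrid[:im.shape[0],:im.shape[1]]
    P=np.dstack([(u-c['cx'])/f*d,(v-c['cy'])/f*d,d]).astype(float)
    Rm=R.from_rotvec(np.ravel(c['rvec'])).as_matrix()
    W=(P-np.ravel(c['tvec']))@Rm
    W[d<=0]=np.nan
    return im,W
def save(n,im): cv2.imwrite('pics/'+n,cv2.cvtColor(im,cv2.COLOR_RGB2BGR))
E
python3 - <<'E'
from h import *
s=readout.sense(); print({k:np.round(v,3) for k,v in s.items()})
ims=[]
for n in('side','top'):
    im,W=cloud(n); ims.append(im); np.save(n+'.npy',W)
    print(n,cams.camera_info(n))
    for t in('rest','psu','flux_bottle','relay','tape','board','long_nose','reel'):
        r=spotter.regions_of(n,t)
        if r:
            m=r[0]['pixels']; p=W[m]; p=p[~np.isnan(p[:,0])]
            np.save(f'm_{n}_{t}.npy',m)
            print(n,t,round(r[0]['conf'],2),np.round(r[0]['extent']),np.round(np.percentile(p,[2,50,98],axis=0)).tolist() if len(p) else None)
save('a_side.png',ims[0]);save('a_top.png',ims[1])
E
```

```text
{'time_s': np.float64(0.0), 'joints': array([ 0.974,  0.313,  1.498,  0.   ,  1.331, -0.223]), 'dq': array([-0.   ,  0.001, -0.001,  0.001, -0.001,  0.001]), 'tau': array([ 1.0000e-03, -4.1228e+01, -2.5973e+01, -0.0000e+00,  4.0000e-03,
       -0.0000e+00]), 'eef_pos': array([191.584, 488.518, 230.731]), 'ee_rot': array([-0.   ,  0.186,  0.983, -0.001]), 'force': array([-0.405,  0.168,  0.05 ]), 'wrist_torque': array([ 0.045,  0.025, -0.052]), 'grip_width': np.float64(0.999)}
side {'vfov': 43.891729477678794, 'cx': 275.0689933232002, 'cy': 213.0937491322742, 'rvec': array([ 0.72140267, -2.41573325,  1.33906575]), 'tvec': array([ 555.67174591,  144.28468749, 1251.65657955])}
side rest 0.72 [285. 232.  73.  48.] [[474.0, 46.0, 2.0], [530.0, 160.0, 9.0], [603.0, 240.0, 22.0]]
side flux_bottle 0.66 [257. 183.  16.  30.] [[697.0, -116.0, -2.0], [713.0, 31.0, 40.0], [810.0, 43.0, 90.0]]
side relay 0.56 [271. 296.  17.  29.] [[400.0, 393.0, 6.0], [410.0, 409.0, 34.0], [429.0, 417.0, 51.0]]
side tape 0.69 [292. 177.  16.   9.] [[653.0, -156.0, 1.0], [682.0, -122.0, 15.0], [711.0, -95.0, 21.0
[... 438 characters left out ...]
9.  44.] [[478.0, 44.0, 4.0], [535.0, 150.0, 10.0], [601.0, 236.0, 26.0]]
top psu 0.57 [314. 218.  16.  25.] [[509.0, 65.0, 9.0], [535.0, 84.0, 108.0], [569.0, 98.0, 115.0]]
top flux_bottle 0.76 [330. 166.  18.  15.] [[698.0, 2.0, -2.0], [709.0, 26.0, 55.0], [734.0, 42.0, 94.0]]
top tape 0.55 [378. 178.  24.  26.] [[654.0, -156.0, -1.0], [689.0, -127.0, 18.0], [717.0, -96.0, 24.0]]
top board 0.84 [175. 262.  27.  18.] [[370.0, 470.0, -0.0], [396.0, 506.0, 10.0], [424.0, 547.0, 19.0]]
top long_nose 0.81 [393. 259.  36.  47.] [[363.0, -221.0, -4.0], [419.0, -190.0, 9.0], [493.0, -123.0, 17.0]]
top reel 0.73 [230. 191.  12.  18.] [[603.0, 319.0, 3.0], [620.0, 341.0, 62.0], [648.0, 365.0, 69.0]]
```

Run:
```python
from h import *
a=cv2.imread('pics/a_side.png')[140:360,180:360]; b=cv2.imread('pics/a_top.png')[140:300,150:430]
cv2.imwrite('pics/b.png',np.vstack([cv2.resize(a,None,fx=2,fy=2)[:, :360].copy() if 0 else cv2.copyMakeBorder(cv2.resize(a[20:170],None,fx=2,fy=2),0,0,0,480-360+80+120,cv2.BORDER_CONSTANT), cv2.resize(b,None,fx=2,fy=1.8)[:,:560]]))
for n in('side','top'):
    W=np.load(n+'.npy'); w=W.reshape(-1,3)
    k=lambda lo,hi:w[(w[:,2]>lo)&(w[:,2]<hi)&(w[:,0]>440)&(w[:,0]<640)&(w[:,1]>20)&(w[:,1]<270)]
    for nm,lo,hi in(('psutop',104,120),('rubber',6,14),('bar',20,28)):
        p=k(lo,hi); 
        if nm=='bar': p=p[(p[:,1]<80)]
        if len(p)<8: print(n,nm,len(p)); continue
        r=cv2.minAreaRect(p[:,:2].astype(np.float32)); print(n,nm,len(p),np.round(p[:,2].mean(),1),np.round(r[0],1),np.round(r[1],1),round(r[2],1), np.round(np.percentile(p,[0,50,100],axis=0)).tolist())
```

```text
Traceback (most recent call last):
ValueError: all the input array dimensions except for the concatenation axis must match exactly, but along dimension 1, the array at index 0 has size 680 and the array at index 1 has size 560
```

Run:
```python
from h import *
a=cv2.imread('pics/a_side.png')[180:300,220:360]; b=cv2.imread('pics/a_top.png')[160:280,230:370]
cv2.imwrite('pics/b.png',cv2.resize(np.hstack([a,b]),(798,342),interpolation=cv2.INTER_CUBIC))
for n in('side','top'):
    W=np.load(n+'.npy'); w=W.reshape(-1,3)
    k=lambda lo,hi:w[(w[:,2]>lo)&(w[:,2]<hi)&(w[:,0]>440)&(w[:,0]<640)&(w[:,1]>20)&(w[:,1]<270)]
    for nm,lo,hi in(('psutop',104,120),('rubber',6,14),('bar',20,28)):
        p=k(lo,hi); 
        if nm=='bar': p=p[(p[:,1]<80)]
        if len(p)<8: print(n,nm,len(p)); continue
        r=cv2.minAreaRect(p[:,:2].astype(np.float32)); print(n,nm,len(p),np.round(p[:,2].mean(),1),np.round(r[0],1),np.round(r[1],1),round(r[2],1), np.round(np.percentile(p,[0,50,100],axis=0)).tolist())
```

```text
side psutop 136 108.3 [540.5  80.8] [63.6 31.1] 10.2 [[508.0, 63.0, 104.0], [539.0, 85.0, 108.0], [570.0, 99.0, 114.0]]
side rubber 1547 9.1 [528.7 155.4] [140.  220.6] 9.9 [[441.0, 38.0, 6.0], [533.0, 163.0, 9.0], [609.0, 257.0, 14.0]]
side bar 54 22.9 [550.3  60.7] [115.6  40.8] 8.2 [[494.0, 33.0, 20.0], [513.0, 47.0, 23.0], [610.0, 76.0, 28.0]]
top psutop 172 110.4 [540.2  81.4] [60.7 25.4] 10.1 [[510.0, 64.0, 104.0], [540.0, 82.0, 111.0], [570.0, 97.0, 117.0]]
top rubber 1683 9.8 [540.7 145. ] [250.8 197.4] 89.2 [[441.0, 21.0, 6.0], [535.0, 164.0, 10.0], [640.0, 270.0, 14.0]]
top bar 152 24.0 [550.5  62.3] [120.3  43.1] 7.8 [[492.0, 35.0, 20.0], [551.0, 48.0, 24.0], [612.0, 79.0, 28.0]]
```

View pics/b.png

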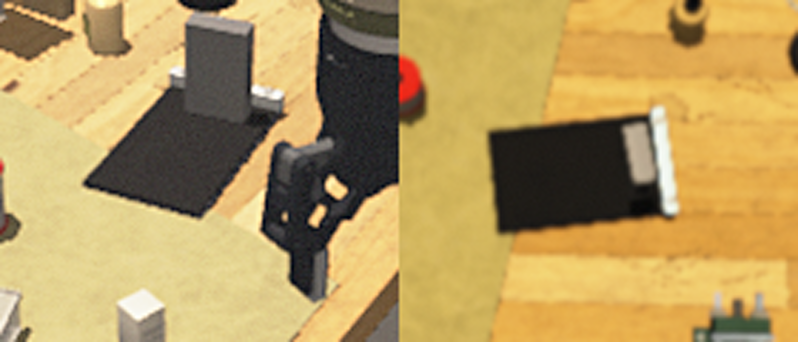

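Run:
```python
from h import *
for n in('side','top'):
    W=np.load(n+'.npy'); im=cv2.cvtColor(cv2.imread(f'pics/a_{n}.png'),cv2.COLOR_BGR2HSV)
    reg=(W[...,0]>440)&(W[...,0]<640)&(W[...,1]>20)&(W[...,1]<270)
    dark=(im[...,2]<70)&reg&(W[...,2]<16)
    nn,l,st,c=cv2.connectedComponentsWithStats(dark.astype(np.uint8)); i=1+np.argmax(st[1:,4])
    p=W[l==i]; r=cv2.minAreaRect(p[:,:2].astype(np.float32)); print(n,'rubber',len(p),np.median(p[:,2]),np.round(cv2.boxPoints(r),1).tolist(),np.round(r[1],1),r[2])
    b=W[reg&(W[...,2]>17)&(W[...,2]<30)&(W[...,1]<66)]
    r=cv2.minAreaRect(b[:,:2].astype(np.float32)); print(' bar',len(b),np.round(cv2.boxPoints(r),1).tolist(),np.round(r[1],1),r[2])
    t=W[reg&(W[...,2]>105)&(W[...,2]<118)]
    d=np.linalg.svd(t[:,:2]-t[:,:2].mean(0))[2][0]; print(' top',np.round(t.mean(0),1),np.degrees(np.arctan2(d[1],d[0])))
    if n=='side':
        f=W[reg&(W[...,2]>25)&(W[...,2]<100)]; m=f.mean(0); v=np.linalg.svd(f-m)[2][2]; print(' back face',len(f),m,v,'yaw',np.degrees(np.arctan2(v[1],v[0])))
s=readout.sense();q=s['ee_rot'];print(R.from_quat([q[1],q[2],q[3],q[0]]).as_matrix().round(3),ctrl.hold_point_z)
```

```text
side rubber 1581 8.917777945369215 [[466.8999938964844, 233.0], [493.0, 43.20000076293945], [611.7000122070312, 59.5], [585.5999755859375, 249.3000030517578]] [119.8 191.6] 7.836990833282471
 bar 69 [[493.20001220703125, 49.29999923706055], [496.20001220703125, 29.5], [614.0, 47.0], [611.0999755859375, 66.9000015258789]] [119.2  20. ] 8.457849502563477
 top [539.7  83.  108.5] -167.72707755289898
 back face 582 [536.27872615  89.41314567  63.00801381] [ 0.31316012 -0.94889985  0.03898484] yaw -71.73584828460618
top rubber 1634 10.099621581601847 [[471.20001220703125, 228.5], [495.20001220703125, 50.5], [607.4000244140625, 65.5999984741211], [583.4000244140625, 243.60000610351562]] [113.2 179.6] 7.6829609870910645
 bar 178 [[491.70001220703125, 49.20000076293945], [493.79998779296875, 32.900001525878906], [613.0999755859375, 47.900001525878906], [611.0, 64.19999694824219]] [120.2  16.4] 7.150735855102539
 top [540.2  81.5 110.5] -169.1345878928985
[[-0.931  0.365  0.   ]
 [ 0.365  0.931  0.   ]
 [-0.     0.    -1.   ]] 18.700000000000003
```

Emit:
step_arm(plan="-8 -4.2 0 -5 100;-16 -8.5 0 -10 100;-24 -12.8 0 -15 100;-32 -17 0 -20 100;-38 -20.2 0 -25 100;-43 -23 0 -29 100;-47.3 -25.2 0 -31.4 100;-47.3 -25.2 0 -31.4 100;-47.3 -25.2 0 -31.4 100;-47.3 -25.2 0 -31.4 100")

```text
time_s: 1.9
eef_pos: [517.7, 106.9, 231.4]
ee_rot: [0.0, -0.087, 0.996, 0.0]
force: [0.8, 0.8, 0.3]
grip_width: 1.0
```

Run:
```python
from h import *
W=np.load('side.npy'); reg=(W[...,0]>495)&(W[...,0]<580)&(W[...,1]>60)&(W[...,1]<115)&(W[...,2]>30)&(W[...,2]<100)
f=W[reg]; best=0;rng=np.random.default_rng(0)
for _ in range(2000):
    a=f[rng.choice(len(f),3,0)]; n=np.cross(a[1]-a[0],a[2]-a[0]); n/=np.linalg.norm(n)+1e-9
    if abs(n[2])>.15: continue
    i=abs((f-a[0])@n)<2
    if i.sum()>best: best=i.sum();I=i
p=f[I];m=p.mean(0);v=np.linalg.svd(p-m)[2][2];v*=np.sign(v[1])
print(len(f),best,m,v,np.degrees(np.arctan2(v[1],v[0])),np.percentile(p,[1,99],axis=0).round(1).tolist())
s=readout.sense();q=s['ee_rot'];print(s['time_s'],s['eef_pos'],s['force'],R.from_quat([q[1],q[2],q[3],q[0]]).as_matrix().round(3)[:,1],s['joints'])
```

```text
543 280 [537.99955051  91.66347254  65.07619562] [-0.16829149  0.98514904 -0.03404904] 99.69417272137149 [[508.6, 84.9, 30.9], [569.8, 98.1, 99.2]]
1.9 [517.74802329 106.86546751 231.43024107] [0.79756466 0.7858356  0.29968707] [-0.173  0.985  0.   ] [-1.83077389e-02  3.20661343e-01  1.48676370e+00  1.04063159e-04
  1.33383238e+00 -1.76310603e+00]
```

Emit:
step_arm(plan="-1.75 -2.98 2 0 100;-1.75 -2.98 5 0 100;-1.75 -2.98 8 0 100;-1.75 -2.98 11 0 100;-1.75 -2.98 13 0 100;-1.75 -2.98 14.6 0 100;-1.75 -2.98 14.6 0 100;-1.75 -2.98 14.6 0 80;-1.75 -2.98 14.6 0 55;-1.75 -2.98 14.6 0 55")

```text
time_s: 2.9
eef_pos: [539.5, 82.4, 86.2]
ee_rot: [0.001, -0.087, 0.996, -0.0]
force: [-0.6, -0.4, 1.3]
grip_width: 0.553
```

Run:
```python
from h import *
ims=[cloud(n)[0] for n in('side','top')]
cv2.imwrite('pics/c.png',cv2.resize(np.hstack([ims[0][140:260,230:370],ims[1][150:270,230:370]])[...,::-1],(798,342),interpolation=cv2.INTER_CUBIC))
s=readout.sense();print(s['time_s'],s['eef_pos'],s['force'],s['grip_width'],ctrl.hold_point_z)
```

```text
3.0 [539.33202246  82.42927995  85.89565307] [ 0.93334481  0.46761529 -0.00318155] 0.5528743716384666 18.700000000000003
```

View pics/c.png

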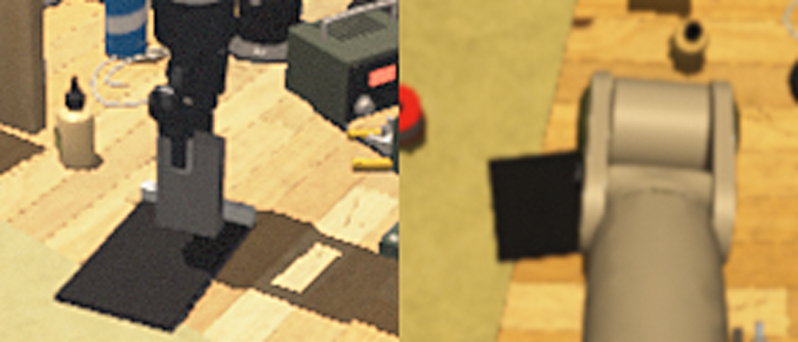

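Emit:
step_arm(plan="0 0.2 0 0 45;0 0.4 0 0 45;0 0.6 0 0 45;0 0.8 0 0 45;0 1.0 0 0 45;0 1.2 0 0 45;0 1.4 0 0 45;0 1.6 0 0 45;0 1.8 0 0 45;0 2.0 0 0 45", grip_force=20)

```text
time_s: 4.0
eef_pos: [535.6, 102.3, 85.3]
ee_rot: [-0.0, -0.087, 0.996, 0.0]
force: [0.2, -0.1, 0.1]
grip_width: 0.447
```

Emit:
step_arm(plan="0 0.15 0 0 45;0 0.3 0 0 45;0 0.45 0 0 45;0 0.6 0 0 45;0 0.75 0 0 45;0 0.9 0 0 45;0 1.05 0 0 45;0 1.2 0 0 45;0 1.2 0 0 45")

```text
time_s: 4.9
eef_pos: [533.5, 114.1, 85.3]
ee_rot: [-0.0, -0.087, 0.996, 0.0]
force: [-1.2, -0.0, -0.2]
grip_width: 0.446
```

```bash
cat >> h.py <<'E'
def tilt(save_as=None):
    im,W=cloud('side')
    if save_as: cv2.imwrite('pics/'+save_as,cv2.resize(im[140:260,230:370],(798,684),interpolation=cv2.INTER_CUBIC)[...,::-1])
    H=np.array([537.9,93.]);e=np.array([-.17,.985]);f=np.array([.985,.17])
    hsv=cv2.cvtColor(im,cv2.COLOR_RGB2HSV)
    r=(W[...,:2]-H);a=r@e;b=r@f
    k=(abs(b)<27)&(a>-15)&(a<115)&(W[...,2]>16)&(W[...,2]<118)&(hsv[...,2]>75)
    p=np.c_[a[k],b[k],W[...,2][k]-10]
    best=0;rng=np.random.default_rng(0)
    for _ in range(1500):
        t=p[rng.choice(len(p),2,0)]; d=(t[1]-t[0])[[0,2]]; n=np.array([d[1],-d[0]])/(np.linalg.norm(d)+1e-9)
        i=abs((p[:,[0,2]]-t[0][[0,2]])@n)<1.5
        if i.sum()>best: best=i.sum();I=i
    q=p[I][:,[0,2]];m=q.mean(0);d=np.linalg.svd(q-m)[2][0];d*=np.sign(d[1])
    print('tilt',np.degrees(np.arctan2(d[0],d[1])).round(1),'n',len(p),best,'line at z=0: a=',(m[0]-m[1]*d[0]/d[1]).round(1),'range',p[I].min(0).round(),p[I].max(0).round())
    s=readout.sense();t=s['eef_pos'];print('t',s['time_s'],'tcp a,b,z',((t[:2]-H)@e).round(1),((t[:2]-H)@f).round(1),t[2].round(1),'F',s['force'].round(2),'w',(85*s['grip_width']).round(1))
E
python3 - <<'E'
from h import *
tilt('d.png')
E
```

```text
tilt 25.1 n 294 137 line at z=0: a= -1.6 range [  0. -27.   6.] [ 48.  27. 102.]Traceback (most recent call last):
  File "<stdin>", line 2, in <module>
  File "h.py", line 29, in tilt
    s=readout.sense();t=s['eef_pos'];print('t',s['time_s'],'tcp a,b,z',((t[:2]-H)@e).round(1),((t[:2]-H)@f).round(1),t[2].round(1),'F',s['force'].round(2),'w',(85*s['grip_width']).round(1))
                                                                                                                                                               ^^^^^^^^^^^^^^^^^^^^^^^^^^
AttributeError: 'float' object has no attribute 'round'
```

View pics/d.png

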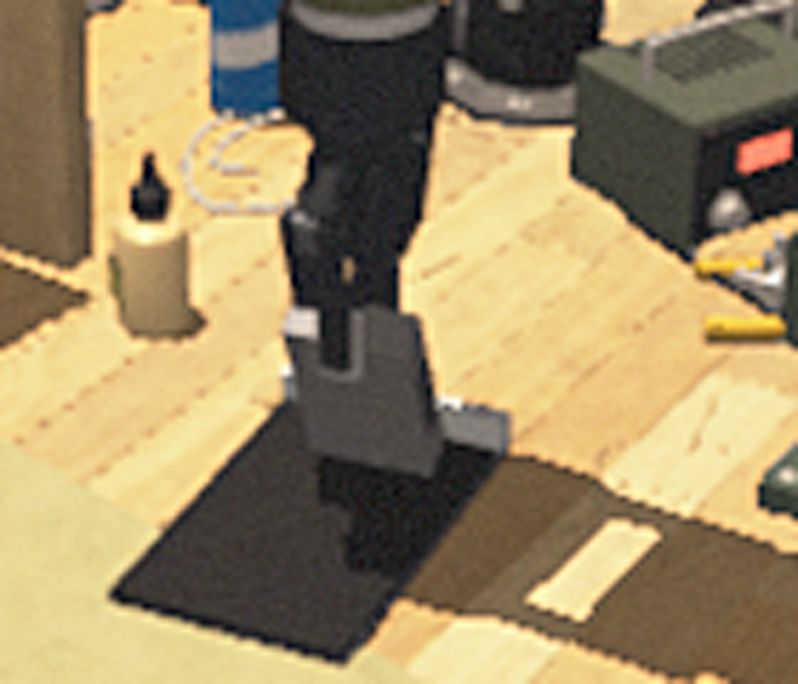

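Emit:
step_arm(plan="0 0 0.2 0 50;0 0 0.4 0 55;0 0 0.6 0 60;0 0 0.8 0 65;0 0 1.0 0 70;0 0 1.2 0 75;0 0 1.4 0 80;0 0 1.6 0 85;0 0 1.8 0 90;0 0 2.0 0 95")

```text
time_s: 5.95
eef_pos: [533.5, 114.0, 65.1]
ee_rot: [-0.0, -0.087, 0.996, 0.0]
force: [-0.5, 1.5, 0.9]
grip_width: 0.953
```

```bash
sed -i "s/(85\*s\['grip_width'\]).round(1)/round(85*float(s['grip_width']),1)/" h.py
python3 - <<'E'
from h import *
tilt('e.png')
E
```

```text
tilt -65.4 n 137 51 line at z=0: a= 236.5 range [ 40. -27.  73.] [75. 27. 90.]
t 6.0 tcp a,b,z 21.5 -0.8 64.9 F [-0.73  1.07  1.37] w 80.4
```

View pics/e.png

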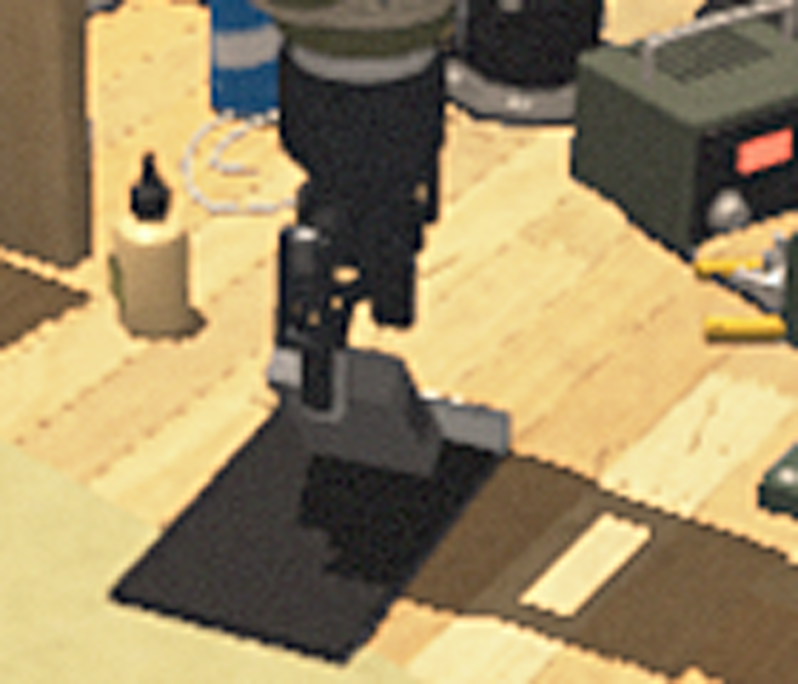

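Emit:
step_arm(plan="0.35 0.11 0 5 95;0.7 0.25 0 10 95;1.04 0.42 0 15 95;1.38 0.62 0 20 95;1.7 0.84 0 25 95;2.01 1.09 0 30 95;2.31 1.36 0 35 95;2.58 1.65 0 40 95;2.84 1.96 0 45 95;3.08 2.28 0 50 95")

```text
time_s: 7.0
eef_pos: [499.3, 131.2, 65.4]
ee_rot: [0.0, 0.344, 0.939, 0.0]
force: [0.5, 0.6, 0.2]
grip_width: 0.947
```

Run:
```python
from h import *
tilt('f.png')
c,s=np.cos(np.radians(50)),np.sin(np.radians(50))
for p in range(55,91,5):
    q=np.radians(p); X=4.02*np.sin(q)-3.08; Y=4.02*(1-np.cos(q))+1.1*np.sin(q)-2.28
    # old axes: x=-f,y=e ; jaw u=e c+f s = y c - x s ; new x = ?
    print(p-50, round(X*c+Y*s,2), round(-X*s+Y*c,2))
q=readout.sense()['ee_rot'];print(R.from_quat([q[1],q[2],q[3],q[0]]).as_matrix().round(3)[:2,:2],readout.sense()['joints'].round(2))
```

```text
tilt -55.7 n 151 49 line at z=0: a= 176.9 range [ 43. -26.  67.] [79. 26. 91.]
t 7.05 tcp a,b,z 44.6 -31.9 65.3 F [0.55 1.48 0.54] w 81.1
5 0.39 0.05
10 0.78 0.13
15 1.16 0.24
20 1.52 0.36
25 1.87 0.52
30 2.19 0.69
35 2.5 0.89
40 2.78 1.11
[[-0.761  0.649]
 [ 0.649  0.761]] [ 0.03  0.49  1.72  0.    0.93 -0.83]
```

View pics/f.png

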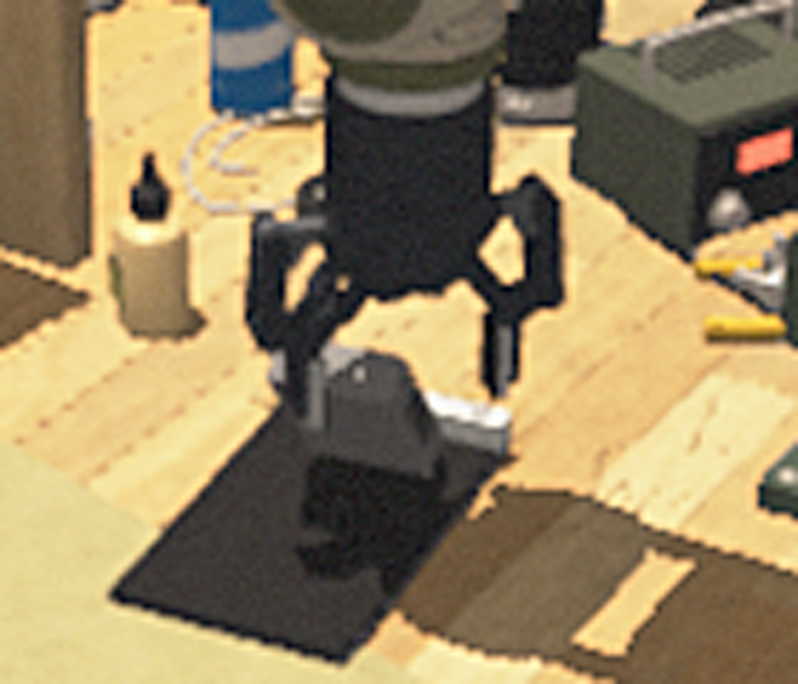

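Emit:
step_arm(plan="0.45 -0.02 0 5 95;0.89 0 0 10 95;1.33 0.04 0 15 95;1.75 0.09 0 20 95;2.15 0.18 0 25 95;2.53 0.29 0 30 95;2.89 0.42 0 35 95;3.23 0.57 0 40 95;3.23 0.57 0 40 95")

```text
time_s: 7.95
eef_pos: [478.2, 156.4, 65.3]
ee_rot: [0.0, 0.642, 0.766, 0.0]
force: [-0.1, 0.8, -0.2]
grip_width: 0.955
```

Run:
```python
from h import *
tilt('g.png')
q=readout.sense()['ee_rot'];print(R.from_quat([q[1],q[2],q[3],q[0]]).as_matrix().round(3)[:2,:2],readout.sense()['joints'].round(2))
```

```text
tilt -73.4 n 143 40 line at z=0: a= 330.7 range [ 35. -27.  72.] [87. 20. 89.]
t 8.0 tcp a,b,z 72.4 -48.0 65.3 F [ 0.42  0.89 -0.09] w 80.8
[[-0.177  0.984]
 [ 0.984  0.177]] [ 0.08  0.47  1.76 -0.    0.92 -0.09]
```

View pics/g.png

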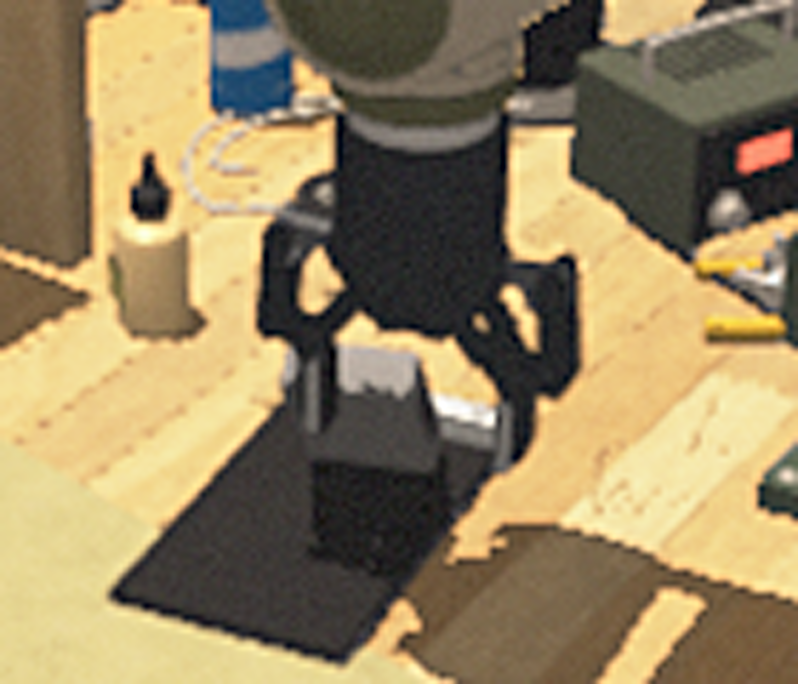

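Run:
```python
from h import *
im,W=cloud('side');v=cv2.cvtColor(im,cv2.COLOR_RGB2HSV)[...,2]
H=np.array([537.9,93.]);e=np.array([-.17,.985]);f=np.array([.985,.17])
# sample crop pixels (col,row) of 798x684 view
for c,r in[(315,400),(328,400),(316,425),(345,365),(370,365),(410,365),(345,395),(415,400),(345,440),(430,440),(320,440),(505,430)]:
    i,j=int(140+r/5.7),int(230+c/5.7); p=W[i,j]; print((c,r),v[i,j],'a,b,z',((p[:2]-H)@e).round(),((p[:2]-H)@f).round(),p[2].round())
```

```text
(315, 400) 105 a,b,z 83.0 -4.0 95.0
(328, 400) 32 a,b,z 77.0 -7.0 92.0
(316, 425) 100 a,b,z 88.0 -6.0 86.0
(345, 365) 199 a,b,z 53.0 -5.0 96.0
(370, 365) 184 a,b,z 53.0 -16.0 99.0
(410, 365) 196 a,b,z 45.0 -33.0 99.0
(345, 395) 72 a,b,z 59.0 -8.0 85.0
(415, 400) 77 a,b,z 58.0 -40.0 90.0
(345, 440) 69 a,b,z 23.0 7.0 36.0
(430, 440) 54 a,b,z 10.0 -32.0 39.0
(320, 440) 73 a,b,z 23.0 18.0 34.0
(505, 430) 117 a,b,z 86.0 -93.0 103.0
```

Emit:
step_arm(plan="0 0.3 0 0 88;0 0.68 0 0 79;0 1.06 0 0 70;0 1.45 0 0 61;0 1.83 0 0 52;0 2.22 0 0 43;0 2.6 0 0 34;0 3.0 0 0 25;0 3.2 0 0 22;0 3.4 0 0 22")

```text
time_s: 9.05
eef_pos: [511.7, 162.1, 65.2]
ee_rot: [-0.0, 0.643, 0.766, -0.0]
force: [-0.4, 1.7, 1.1]
grip_width: 0.22
```

Run:
```python
from h import *
tilt('i.png')
```

```text
tilt 2.0 n 104 28 line at z=0: a= 81.0 range [ 82. -27.  56.] [ 86.  25. 103.]
t 9.1 tcp a,b,z 72.5 -13.8 65.3 F [-1.01  1.11  0.57] w 18.9
```

View pics/i.png

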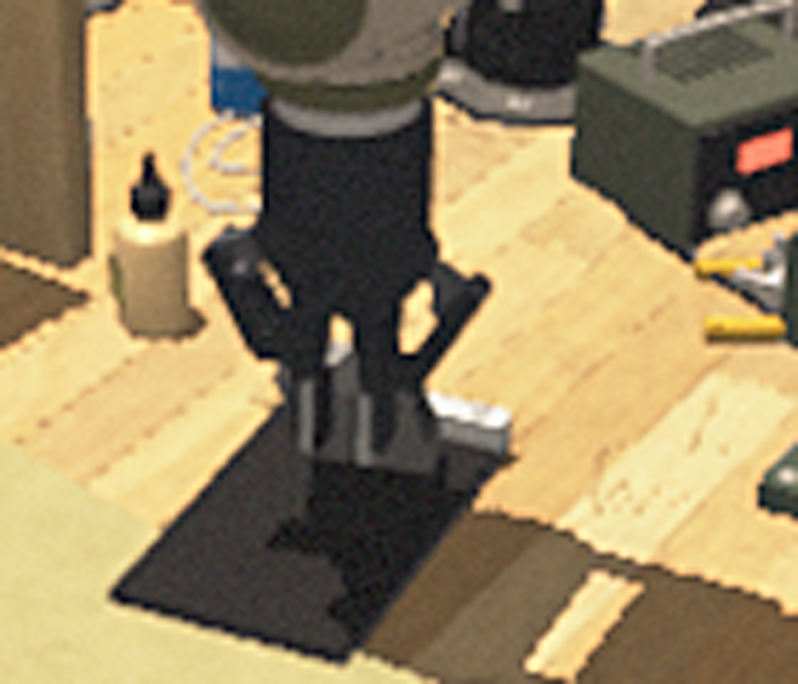

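Emit:
step_arm(plan="0.4 0 0.23 0 22;0.71 0 0.46 0 22;1.01 0 0.73 0 22;1.3 0 1.0 0 22;1.57 0 1.29 0 22;1.83 0 1.59 0 22;2.07 0 1.9 0 22;2.3 0 2.23 0 22;2.51 0 2.53 0 22;2.7 0 2.83 0 22")

```text
time_s: 10.1
eef_pos: [506.9, 188.9, 36.7]
ee_rot: [-0.0, 0.643, 0.766, 0.0]
force: [-0.3, 0.8, -1.8]
grip_width: 0.219
```

Run:
```python
from h import *
tilt('j.png')
im,W=cloud('side')
H=np.array([537.9,93.]);e=np.array([-.17,.985]);f=np.array([.985,.17])
a=(W[...,:2]-H)@e;b=(W[...,:2]-H)@f;z=W[...,2]
for lo in range(-45,46,6):
    k=(b>lo)&(b<lo+6)&(z>30)&(z<90)&(a>-30)&(a<90)
    if k.sum()>2: print(lo,k.sum(),'zmax',z[k].max().round(1),'a at zmax',a[k][z[k].argmax()].round(1),'a rng',a[k].min().round(),a[k].max().round())
```

```text
tilt 0.1 n 108 27 line at z=0: a= 109.9 range [109. -27.  30.] [111.  23. 100.]
t 10.15 tcp a,b,z 99.9 -14.5 36.3 F [-0.1   1.66 -1.23] w 18.5
-39 23 zmax 60.7 a at zmax 83.6 a rng 23.0 85.0
-33 9 zmax 63.9 a at zmax 49.7 a rng -1.0 50.0
-27 3 zmax 65.4 a at zmax 53.9 a rng 28.0 54.0
-15 20 zmax 75.1 a at zmax 81.8 a rng 2.0 90.0
-9 29 zmax 88.6 a at zmax 87.8 a rng -3.0 90.0
-3 9 zmax 75.8 a at zmax 87.8 a rng 66.0 88.0
3 3 zmax 66.8 a at zmax 59.1 a rng 50.0 59.0
9 3 zmax 55.8 a at zmax 38.3 a rng 32.0 38.0
21 6 zmax 89.7 a at zmax 89.6 a rng 7.0 90.0
```

View pics/j.png

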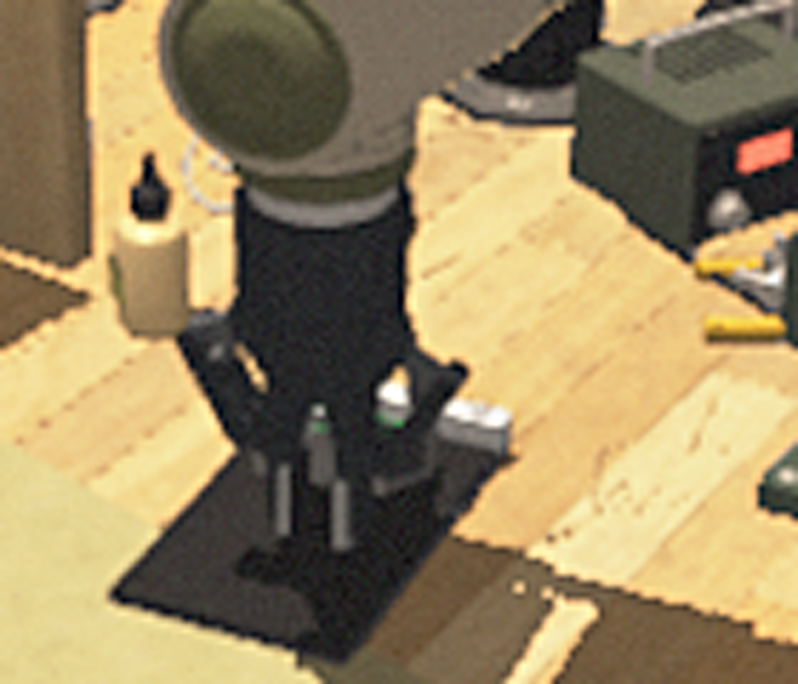

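Emit:
step_arm(plan="0.14 0 0.26 0 22;0.27 0 0.54 0 22;0.38 0 0.81 0 22;0.49 0 1.08 0 22;0.58 0 1.35 0 22;0.66 0 1.61 0 22;0.73 0 1.86 0 22;0.79 0 2.05 0 22;0.84 0 2.18 0 22;0.87 0 2.28 0 22")

```text
time_s: 11.2
eef_pos: [505.6, 197.2, 14.2]
ee_rot: [0.0, 0.643, 0.766, 0.0]
force: [0.0, 1.5, -0.4]
grip_width: 0.221
```

```bash
cat > m.py <<'E'
from h import *
im,W=cloud('side')
H=np.array([537.9,93.]);e=np.array([-.17,.985]);f=np.array([.985,.17])
a=(W[...,:2]-H)@e;b=(W[...,:2]-H)@f;z=W[...,2]
for lo in range(-45,46,6):
    k=(b>lo)&(b<lo+6)&(z>26)&(z<60)&(a>-30)&(a<100)
    o=np.argsort(a[k])
    if k.sum()>2: print(lo,k.sum(),np.c_[a[k],z[k]][o][::max(1,k.sum()//7)].round().astype(int).tolist())
tilt('k.png')
E
python3 m.py
```

```text
-39 6 [[87, 33], [88, 30], [89, 36], [89, 33], [90, 31], [96, 33]]
-27 11 [[24, 31], [32, 36], [32, 33], [36, 36], [38, 34], [38, 34], [42, 32], [43, 36], [46, 36], [51, 35], [51, 35]]
-21 14 [[15, 34], [22, 33], [24, 33], [31, 34], [37, 35], [42, 34], [48, 35]]
-15 21 [[3, 36], [8, 36], [16, 34], [27, 34], [38, 34], [90, 33], [96, 31]]
-9 25 [[3, 35], [15, 35], [84, 38], [87, 34], [92, 34], [93, 32], [95, 29], [97, 34], [98, 34]]
-3 11 [[63, 33], [70, 31], [70, 37], [70, 34], [71, 31], [76, 34], [78, 34], [80, 34], [85, 35], [92, 39], [97, 60]]
3 8 [[57, 34], [60, 33], [63, 34], [66, 34], [68, 34], [69, 31], [72, 35], [75, 35]]
9 12 [[45, 36], [48, 34], [49, 34], [51, 33], [52, 39], [53, 36], [55, 34], [56, 32], [57, 37], [58, 34], [65, 35], [70, 35]]
15 9 [[43, 36], [45, 34], [93, 34], [95, 32], [97, 27], [98, 33], [98, 31], [99, 31], [100, 26]]
21 5 [[89, 33], [93, 32], [94, 34], [96, 28], [97, 26]]
tilt 89.4 n 91 38 line at z=0: a= -2175.1 range [  0. -24.  23.] [115.  24.  26.]
t 11.3 tcp a,b,z 108.2 -14.2 14.2 F [-0.35 -0.29  0.09] w 18.6
```

View pics/k.png

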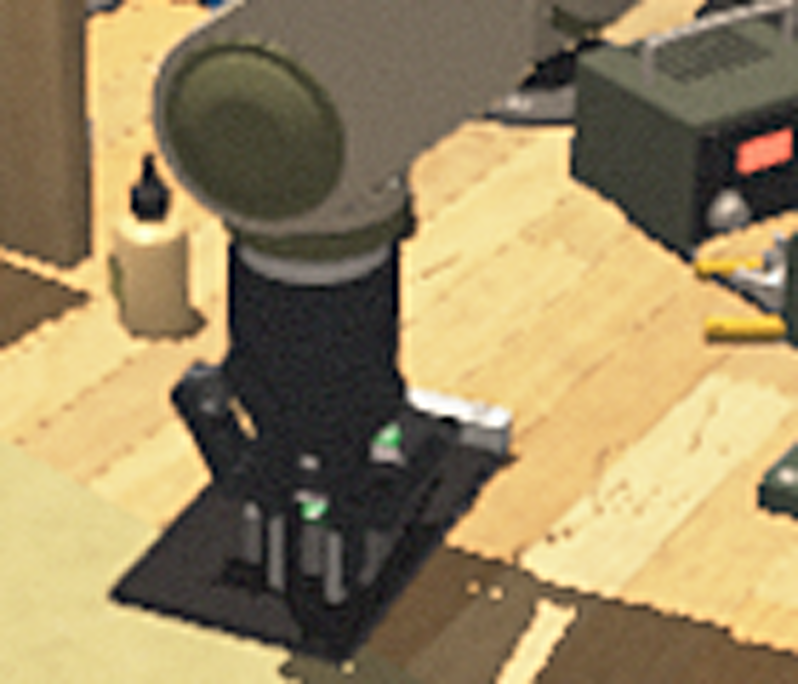

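Emit:
step_arm(plan="0.3 0 0 0 22;0.6 0.5 0 1.5 22;0.6 0.7 0 2.5 22;0.3 0.7 0 2.5 22;0 0.7 0 2.5 22;-0.4 0.68 0 2.5 22;-0.8 0.66 0 2.5 22;-1.2 0.65 0 2.5 22;-1.6 0.63 0 2.5 22;-2.0 0.61 0 2.5 22")

```text
time_s: 12.3
eef_pos: [515.0, 178.2, 14.2]
ee_rot: [-0.0, 0.659, 0.752, -0.0]
force: [0.6, 1.6, 0.1]
grip_width: 0.221
```

Emit:
step_arm(plan="-0.3 0 0 0 22;-0.6 0 0 0 22;-0.9 0 0 0 22;-1.1 0 0 0 22;-1.2 0 0 0 22")

```text
time_s: 12.8
eef_pos: [516.5, 166.5, 14.2]
ee_rot: [-0.0, 0.659, 0.752, -0.0]
force: [-1.1, 1.5, -0.6]
grip_width: 0.22
```

Run:
```python
from h import *
im,W=cloud('side'); im2,W2=cloud('top')
cv2.imwrite('pics/l.png',cv2.resize(np.hstack([im[170:290,230:370],im2[150:270,230:370]])[...,::-1],(798,342),interpolation=cv2.INTER_CUBIC))
tilt()
S=np.array([551.4,56.7]);e=np.array([-.134,.991]);f=np.array([.991,.134])
for n,w in(('s',W),('t',W2)):
    a=(w[...,:2]-S)@e;b=(w[...,:2]-S)@f;z=w[...,2]
    for lo in range(-48,40,6):
        k=(b>lo)&(b<lo+6)&(z>30)&(z<40)&(a>-30)&(a<140)
        if k.sum()>2: print(n,lo,k.sum(),a[k].min().round(1),a[k].max().round(1))
```

```text
tilt -87.8 n 98 31 line at z=0: a= 648.9 range [-15. -22.  20.] [90. 22. 27.]
t 12.95 tcp a,b,z 76.1 -8.5 14.2 F [0.14 0.27 0.01] w 19.0
s -48 45 3.8 123.8
s -42 15 90.3 128.1
s -36 6 120.0 125.9
s -30 11 29.5 60.7
s -24 14 21.7 102.4
s -18 20 4.6 103.2
s -12 33 4.7 128.9
s -6 9 68.6 124.5
s 0 12 59.1 120.0
s 6 8 50.4 65.1
t -48 14 -5.2 26.2
t -42 13 3.0 25.1
t -36 14 5.6 24.4
t -30 12 4.8 23.3
t -24 13 4.0 22.7
t -18 12 6.0 25.6
t -12 13 5.2 24.7
t -6 8 4.6 23.5
t 0 12 7.2 22.7
t 6 9 6.7 22.5
t 12 5 5.9 21.2
```

View pics/l.png

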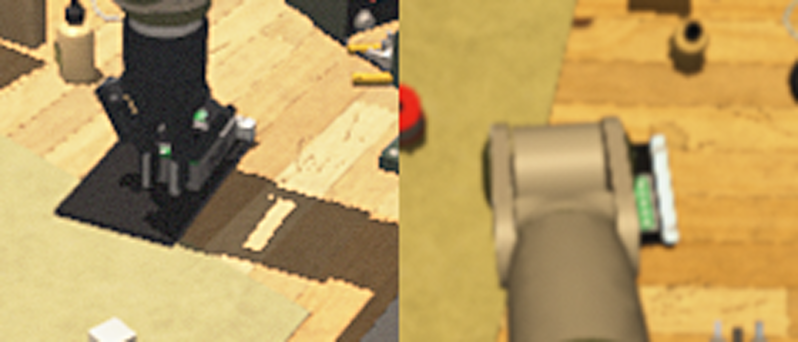

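Emit:
step_arm(plan="-0.08 0 0 0 22;-0.16 0 0 0 22;-0.24 0 0 0 22;-0.24 0 0 0 22")

```text
time_s: 13.35
eef_pos: [516.9, 164.3, 14.2]
ee_rot: [0.0, 0.659, 0.752, 0.0]
force: [-0.4, 1.6, -0.0]
grip_width: 0.221
```

Emit:
step_arm(plan="-0.07 0 0 0 22;-0.14 0 0 0 22;-0.14 0 0 0 22")

```text
time_s: 13.65
eef_pos: [517.1, 162.9, 14.2]
ee_rot: [0.0, 0.659, 0.752, 0.0]
force: [0.1, 2.1, 0.7]
grip_width: 0.217
```

Emit:
step_arm(plan="-0.07 0 0 0 22;-0.14 0 0 0 22;-0.14 0 0 0 22")

```text
time_s: 13.95
eef_pos: [517.3, 161.6, 14.2]
ee_rot: [0.0, 0.659, 0.752, 0.0]
force: [0.4, 3.6, 0.9]
grip_width: 0.216
```

Emit:
step_arm(plan="-0.05 0 0 0 22;-0.1 0 0 0 22;-0.1 0 0 0 22")

```text
time_s: 14.25
eef_pos: [517.7, 161.5, 14.4]
ee_rot: [-0.0, 0.659, 0.752, 0.001]
force: [2.1, 8.9, 0.1]
grip_width: 0.222
```

Emit:
step_arm(plan="-0.05 0 0 0 22;-0.1 0 0 0 22;-0.1 0 0 0 22;-0.1 0 0 0 22")

```text
time_s: 14.65
eef_pos: [517.7, 161.4, 14.4]
ee_rot: [-0.0, 0.659, 0.752, 0.002]
force: [1.1, 14.9, 0.5]
grip_width: 0.222
```

Emit:
step_arm(plan="0.3 0 0 0 22;1 0 0 0 22;2.5 0 0 0 22;4 0 -2 0 22;5 0 -6 0 22;8 0 -11 0 22;12 0 -16 0 22;16 0 -20 0 22;20 0 -20 0 22;24 0 -20 0 22")

```text
time_s: 15.65
eef_pos: [486.3, 397.3, 217.0]
ee_rot: [0.001, 0.66, 0.751, 0.002]
force: [1.0, 0.2, -0.6]
grip_width: 0.225
```

Run:
```python
from h import *
im,W=cloud('side'); im2,W2=cloud('top')
cv2.imwrite('pics/n.png',np.hstack([cv2.resize(im[180:260,250:350],(400,320),interpolation=cv2.INTER_CUBIC),cv2.resize(im2[175:255,255:355],(400,320),interpolation=cv2.INTER_CUBIC)])[...,::-1])
S=np.array([551.4,56.7]);e=np.array([-.134,.991]);f=np.array([.991,.134])
for n,w in(('s',W),('t',W2)):
    reg=(w[...,2]>29)&(w[...,2]<42)&(w[...,0]>470)&(w[...,0]<620)&(w[...,1]>30)&(w[...,1]<200)
    p=w[reg]; r=cv2.minAreaRect(p[:,:2].astype(np.float32)); c=np.array(r[0])-S
    print(n,len(p),'z',np.median(p[:,2]),'c',(c@e).round(1),(c@f).round(1),np.round(r[1],1),round(r[2],1))
    a=(w[...,:2]-S)@e;b=(w[...,:2]-S)@f
    for lo in range(-42,36,8):
        k=reg&(b>lo)&(b<lo+8); k2=(b>lo)&(b<lo+8)&(w[...,2]>18)&(w[...,2]<27)&(abs(a)<25)
        if k.sum()>2: print(n,lo,k.sum(),a[k].min().round(1),a[k].max().round(1),'bar max',a[k2].max().round(1) if k2.any() else None)
s=readout.sense();print(s['time_s'],s['eef_pos'],s['force'])
```

```text
s 489 z 33.87911737124434 c 48.3 -17.6 [ 64.2 110.4] 8.8
s -42 61 0.8 103.1 bar max None
s -34 62 1.1 101.3 bar max None
s -26 63 -7.0 99.2 bar max None
s -18 60 0.4 101.8 bar max None
s -10 57 -0.1 97.6 bar max None
s -2 62 0.3 97.2 bar max None
s 6 49 -0.8 99.2 bar max None
t 618 z 35.24777101083582 c 43.1 -0.0 [ 98.9 112.1] 8.7
t -42 75 -10.1 97.5 bar max 1.9
t -34 80 -1.1 98.7 bar max -2.9
t -26 80 0.5 98.4 bar max -2.8
t -18 73 -0.7 94.3 bar max -4.0
t -10 78 -2.0 99.0 bar max -4.8
t -2 75 -11.7 98.5 bar max -6.3
t 6 71 -0.7 98.1 bar max -3.8
15.75 [484.28728222 400.47419277 214.4387914 ] [ 0.52389978 -1.3346877  -0.63160971]
```

View pics/n.png

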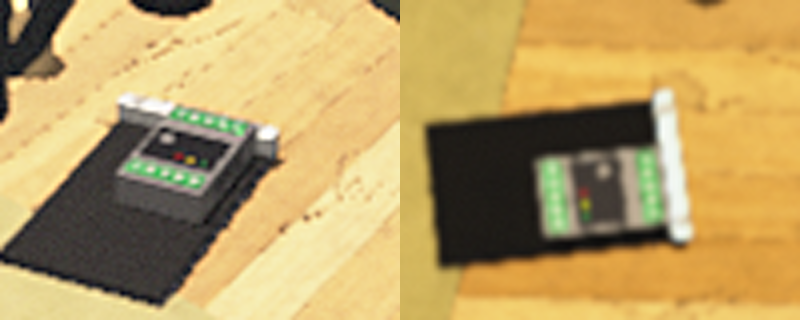

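```bash
python3 -c "
from h import *
print(workorder.finish_job())"
```

```text
the job is handed in; nothing more can be done
None
```

The module is lying on its back, terminals up, with its foot end against the stop bar. I handed the job in at about 16 s.

**How it went:**
- I straddled the module with the fingers, pushed it over its balance point with the front finger and caught it on the back finger.
- I held it at about 40° while I swung the gripper round so that both fingers stood behind its top edge.
- I then let it down along its arc and pushed it to the bar with both fingers. The force rose to about 15 N against the bar, well under the limits. I never gripped or lifted it.

**Last checks, from both cameras after backing off:**
- **Flat:** the upper face is at z of about 34 to 35 mm.
- **Flush:** the foot end is within about 1 mm of the bar face, apart from a few stray depth readings. The top end is at 97 to 103 mm.
- **Square:** its yaw fits at 8.7 to 8.8°, against 7 to 8.5° for the bar. That agrees within the measurement noise.
- **Position:** it sits about 17 mm off the middle of the rest's width, still wholly on the rubber.

**Not confirmed:**
- **End of the lowering:** the arm held it by the edge to roughly 85°. The next picture showed it already flat, so I did not see the last few millimetres.
- **Yaw on the way down:** the module turned a few degrees during the swing, and the final push squared it up.
- **Bystanders:** the arm kept clear of them and the ones in view looked unmoved, but I did not re-measure them.

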